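# Rake the brass ring out from under the drying rack

### The job

A brass ring has fallen under the low wire rack on the mat. Take the red-handled rake, reach its lip in behind the brass ring and drag the ring out, without touching it with the fingers, until it lies wholly clear of the rack on the side facing the robot, in front of the rack. Leave the steel ring where it lies, then let the rake go standing upright on the table.

Things in the scene. Friction and masses are not known exactly. Their poses are not given: they have to be found in the camera images.
- rake: Standing rake, 0.16 kg. Origin: under its foot (50x44x6 mm); x to the lip, z up. Red upright handle over the origin: 24 mm in x, 18 in y, top z=136; grip across y at z=110. Strip z=16-20 mm, 14 wide, leads to a steel lip: inner face x=150, outer 154, z=0-20, 36 wide plus wings bent back 45 deg to x=140, 60 wide in all. So the strip clears a ring. Starts left or right, lip pointing away from robot.
- brass_ring: The fallen part: loose yellow brass ring lying flat on the mat under the rack, outer diameter 30 mm, hole 16 mm, 10 mm high, 43 g. Origin: centre of its underside, at table height.
- steel_ring: Bystander: grey steel ring, same shape and size as the brass one, 40 g, also flat on the mat under the rack, at least 65 mm to one side of it; which side varies. Not to be moved. Origin: centre of its underside.
- rack: Low wire rack, fixed. Origin: centre of its footprint at table height; x away from the robot, y left. Frame bars 8 mm thick at x=+-80, y=+-130 mm, axis z=60: 56 mm free below, top 64, nothing on it. Thin legs at the corners only; wires along x every 26 mm, rings visible from above. Front x=-80. Rings lie 40-65 mm behind the front bar, within y=+-75; the mat in front is clear.
Not all that is in view belongs to the job. What is shaped like the rake but purple is not meant.

How it is judged:
By the outcome, as a careful person would: the job done as asked, in the order asked, and still so for the second after the job is handed in, with the robot touching nothing.
It also fails if it takes over 48 s, if anything falls off the work surface, if the arm or the gripper's body presses on something with over 40 N, if the wrist force passes 120 N, or if a joint passes its speed limit or range.

### The arm

A 6-joint arm with a two-finger parallel gripper is mounted at the origin on the work surface. World frame = base frame: x ahead of the robot, y to its left, z up, the work surface at z = 0. Lengths are in m, angles in degrees, forces in N, time in s.
With the tool pointing down it reaches from about 0.4 to 0.825 m from the base axis. Payload 7 kg.
Tool frame: the origin (TCP) lies at the very end of the fingers, on their centre line; the grasp point (between the pads) lies 19 mm behind it; z points along the fingers, y is the line along which they close (so a half turn about z gives the same grasp; the last joint's range is limited). The gripper opens to 88 mm and grips with 3 to 60 N. Pads are 19 mm wide; open, the fingers measure 130 mm over their backs; the gripper's body (78 mm by 193 mm) begins 47 mm behind the grasp point.
Start: joints at [93.742, 20.546, 0.682, 0, -70.136, -16.507], TCP at [0.149, 0.658, 0.227] pointing down, gripper open.
Joint ranges: [-176.03, 176.03], [-82.01, 121.73], [-58.28, 71.71], [-173.87, 95.51], [-174.79, -0.11], [-173.66, 173.66]. Speed limits (degrees/s): [136.94, 136.94, 172.46, 180, 180, 180].

### API

Orientations are given as [roll, pitch, yaw] about the fixed x, y, z axes, in that order (R = Rz(yaw) Ry(pitch) Rx(roll)).
In Python, from plant import get_obs, snapshot, camera_params, close_job, boxes_of, cut_out, landmark_of gives the robot as it stands.
- The arm moves only by the shell command python3 -m inch 'ROWS' [OPENING]. ROWS is text: rows parted by semicolons, each of 6 numbers parted by spaces: the shift along the tool's x, y, z in units of 30 cm (1.0 is 30 cm), then the turn, a rotation vector about the tool's x, y, z in units of pi rad (1.0 is pi rad). A call has 1 to 10 rows; each row is the pose to reach, as a shift and turn from the pose commanded when the call began, along the tool's axes at that moment, turning the shorter way round; what a row does not reach only later rows make up. A row lasts 1/12 s, in which the tool goes at most 41.7 mm and 7.16 degrees, less where a joint would pass 70% of its speed; a pose out of reach is approached as far as the arm can. A call with a number of a shift or a turn outside -1 to 1 is refused whole. A call with a gripper value outside its range is refused whole. OPENING is the closure, from -1 (fully open) to 1 (shut), set as the call begins (- or left out, the last holds). The fingers move at their own pace and stop on an object; the grip force is fixed at half the most. Time passes only in rows, so rows that repeat a pose let the fingers close. It gives the time, the measured TCP pose, the force, the opening and the grip force at its end, in the units of the state.
- get_obs(): the state, without advancing time (a new reading comes with each control period).
- snapshot(name): name is "scene" or "top" or "wrist"; returns the picture (400x640x3 uint8, red, green, blue); there is no depth.
- camera_params(name): a dict with "mtx" (3x3 intrinsics, pixels), "rvec" (rotation vector, rad) and "tvec" (3), from world to camera coordinates, as OpenCV has them. Camera axes: x right, y down, z forward; pixel columns grow to the right and rows downward; lengths in m; the calibration is good to about 2 mm. The wrist camera is an equidistant fisheye: a pixel r from the principal point sees the ray r / f radians off the axis. A picture is of the moment at which its call begins: read the wrist's pose just before it. camera_params takes no time and is no camera call; for the wrist camera it gives the pose at the moment of the call.
- close_job(): hands the job in; it is judged then, once.
Trained networks look in the newest picture that a camera, given by its name, has taken for a name from the list of things; names that differ only in an ending like _2 or _b are one class to them, and where a whole thing is asked for, a point or a joint stands for the part that bears it (a point fixed in the world has none). Each returns a list of dicts, best first, with "p" (0 to 1); they miss things now and then, are a little off and sometimes report something else, mostly with a low value. They report only what shows in the picture. A call takes as long as a camera call. They do not tell look-alikes from the thing itself.
- boxes_of(camera, thing): "rect" ([left, top, width, height] in pixels, round what is visible of it).
- cut_out(camera, thing): "pixels" (400x640 bool, what is visible of it) and "rect" ([left, top, width, height] in pixels, round what is visible of it).
- landmark_of(camera, thing): "uv" ([column, row] in pixels: a listed point, or the origin of a listed thing).
The state is a dict: "clock": time; "joint_pos": joint angles; "qvel": joint speeds; "tau": joint torques, N m; "tool_pos": TCP position; "orientation": TCP orientation; "force": force on the tool from outside, world axes, zero at the start; "moment": the same for the moment, N m; "opening": finger opening in m; "gripper_force": force on a finger pad.
Only numpy, scipy, OpenCV 4.12 (cv2) and the standard library are available. Lean on these libraries where they do the work, as an engineer would, in place of code of your own. Each camera call takes 0.05 s, during which the arm holds its last target. There are 200 camera calls.

## Working session

There is one attempt and no reset: what is moved stays moved. The work goes in short steps, Python scripts to look and compute and a shell command to move; the robot and the scene stay as the last step left them, time stands still between calls to the robot, and variables do not carry over. Pictures are saved under pics/ and viewed, at most 12 in all, crops included, and the job is handed in when it is done.

```bash
ls; mkdir -p pics
cat > h.py <<'E'
import numpy as np, cv2
from plant import *
def ray(cam,uv,z):
    c=camera_params(cam);K=np.array(c["mtx"],float);R=cv2.Rodrigues(np.array(c["rvec"],float))[0];t=np.array(c["tvec"],float).ravel()
    x=(uv[0]-K[0,2])/K[0,0];y=(uv[1]-K[1,2])/K[1,1]
    d=R.T@np.array([x,y,1]);o=-R.T@t
    return o+d*(z-o[2])/d[2]
def proj(cam,p):
    c=camera_params(cam);return cv2.projectPoints(np.array([p],float),np.array(c["rvec"],float),np.array(c["tvec"],float),np.array(c["mtx"],float),None)[0].ravel()
E
python3 - <<'E'
from h import *
for n in("scene","top"):
    im=snapshot(n);cv2.imwrite(f"pics/{n}0.png",im[:,:,::-1])
    for th in("rake","brass_ring","steel_ring","rack"):
        for d in landmark_of(n,th)[:3]:
            print(n,th,round(d["p"],2),np.round(d["uv"],1),ray(n,d["uv"],0).round(4))
o=get_obs();print(o)
E
```

```text
pics
scene rake 0.87 [302.2  96.8] [0.1335 0.3661 0.    ]
scene rake 0.85 [370.7 151.5] [0.4311 0.2784 0.    ]
scene brass_ring 0.44 [385.  289.8] [ 0.6652 -0.0769  0.    ]
scene brass_ring 0.23 [403.1 276.1] [ 0.6838 -0.0238  0.    ]
scene steel_ring 0.39 [398.8 252.8] [0.6479 0.0257 0.    ]
scene rack 0.92 [404.3 275.5] [ 0.6855 -0.0209  0.    ]
top rake 0.87 [233.  200.9] [0.4217 0.2782 0.    ]
top rake 0.7 [205.5 289.1] [0.1421 0.3605 0.    ]
top brass_ring 0.45 [346.4 127.3] [ 0.6607 -0.0859  0.    ]
top steel_ring 0.61 [311.6 128.4] [0.6574 0.0267 0.    ]
top rack 0.82 [323.2 121.3] [ 0.6807 -0.0109  0.    ]
{'clock': 0.5, 'joint_pos': array([ 9.37409320e+01,  2.05469775e+01,  6.77476950e-01, -2.11265857e-03,
       -7.01364289e+01, -1.65068914e+01]), 'qvel': array([-0.05015832, -0.15799287, -0.00694807, -0.06284215, -0.11159756,
       -0.05687632]), 'tau': array([ 1.44090525e-03, -5.81795669e+01,  2.93068260e+01,  6.99709475e+00,
        1.18818445e-02, -4.10586995e-05]), 'tool_pos': array([0.14915764, 0.65824106, 0.22651352]), 'orientation': array([ 1.79993750e+02,  2.20239125e-04, -1.27666773e+01]), 'force': array([0.45534439, 0.12724768, 0.38944189]), 'moment': array([ 0.01168426,  0.00909256, -0.0130539 ]), 'gripper_force': 0.0, 'opening': 0.08792224759464137}
```

View pics/top0.png

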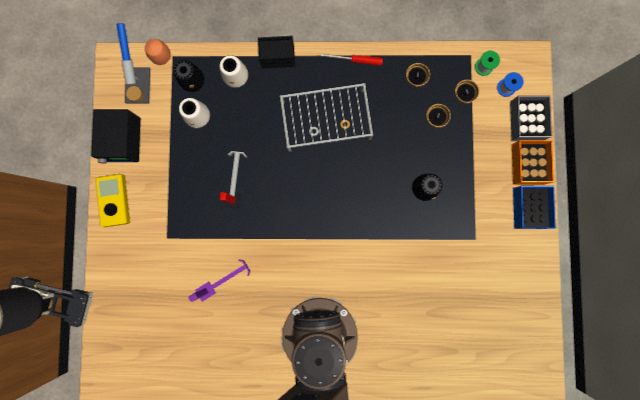

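View pics/scene0.png

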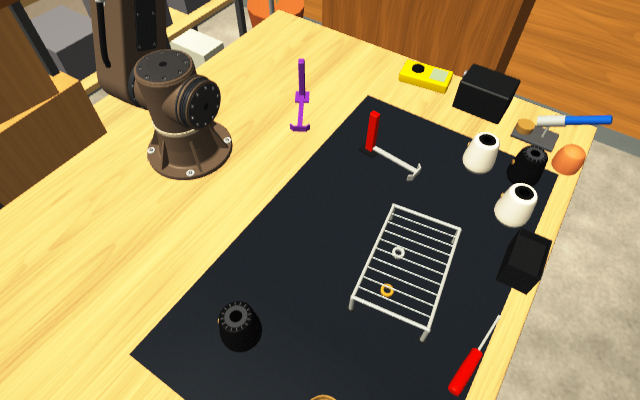

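The top view shows two candidates for the rake: red-handled at top (233,195), scene (373,145), and purple at top (220,282), scene (301,95). The red one is meant, since the handle is red and purple is excluded. The brass ring is yellow at top (346,124) and the steel ring is grey at (314,131). I'll confirm with a crop and measure.

Run:
```python
from h import *
im=cv2.imread("pics/top0.png")
cv2.imwrite("pics/crop0.png",cv2.resize(im[75:215,210:385],None,fx=4,fy=4,interpolation=cv2.INTER_CUBIC))
for n in("top","scene"):
    im=cv2.imread(f"pics/{n}0.png");hsv=cv2.cvtColor(im,cv2.COLOR_BGR2HSV);h,s,v=cv2.split(hsv)
    # brass
    b,e=(slice(80,155),slice(275,380)) if n=="top" else (slice(200,340),slice(345,465))
    m=np.zeros(h.shape,bool);m[b,e]=((h>12)&(h<30)&(s>110)&(v>70))[b,e]
    ys,xs=np.nonzero(m);c=((xs.min()+xs.max())/2,(ys.min()+ys.max())/2);print(n,"brass",len(xs),xs.min(),xs.max(),ys.min(),ys.max(),ray(n,c,.008))
    b,e=(slice(140,210),slice(210,255)) if n=="top" else (slice(105,185),slice(355,425))
    m=np.zeros(h.shape,bool);m[b,e]=(((h<8)|(h>172))&(s>150)&(v>60))[b,e]
    pts=np.argwhere(m)[:,::-1].astype(np.float32);print(n,"red",len(pts),cv2.minAreaRect(pts),pts.min(0),pts.max(0))
    m=np.zeros(h.shape,bool);m[b,e]=((s<60)&(v>110))[b,e]
    pts=np.argwhere(m)[:,::-1];P=np.array([ray(n,p,.02) for p in pts])[:,:2]
    x=P[:,0];q=P[(x>.45)&(x<.55)];f=np.polyfit(q[:,0],q[:,1],1);print(n,"strip",len(q),f,np.degrees(np.arctan(f[0])),"xmax",x.max(),"at x=.43 y",np.polyval(f,.43))
    t=P[x>.555];print("tip",t.min(0),t.max(0))
for n,us in (("top",[(282,97),(367,86),(372,136),(288,147)]),):
    for u in us: print("rack corner",ray(n,u,.064).round(4))
for p in boxes_of("top","steel_ring")[:2]+boxes_of("scene","steel_ring")[:2]: print(p)
```

```text
top brass 54 340 349 120 128 [ 0.66950923 -0.07942583  0.008     ]
top red 134 ((226.89999389648438, 197.29998779296875), (16.443843841552734, 8.854375839233398), 18.434947967529297) [219. 192.] [235. 203.]
top strip 155 [-0.11728286  0.33094998] -6.689253613623157 xmax 0.579813926636835 at x=.43 y 0.28051834971158146
tip [0.55719283 0.23809978] [0.57981393 0.2926073 ]
scene brass 118 380 393 283 297 [ 0.66906714 -0.0793771   0.008     ]
scene red 397 ((372.13421630859375, 130.59396362304688), (10.478229522705078, 41.29008483886719), 8.426968574523926) [365. 110.] [379. 151.]
scene strip 186 [-0.10820027  0.32725041] -6.175394505501996 xmax 0.5790960919513678 at x=.43 y 0.28072429461487935
tip [0.5550284  0.22646343] [0.57909609 0.29627027]
rack corner [0.741  0.1173 0.064 ]
rack corner [ 0.7748 -0.1469  0.064 ]
rack corner [ 0.617 -0.161  0.064]
rack corner [0.5833 0.0974 0.064 ]
{'rect': [313.0, 130.9, 5.5, 3.7], 'p': 0.54}
{'rect': [392.3, 246.6, 14.2, 10.3], 'p': 0.64}
```

View pics/crop0.png

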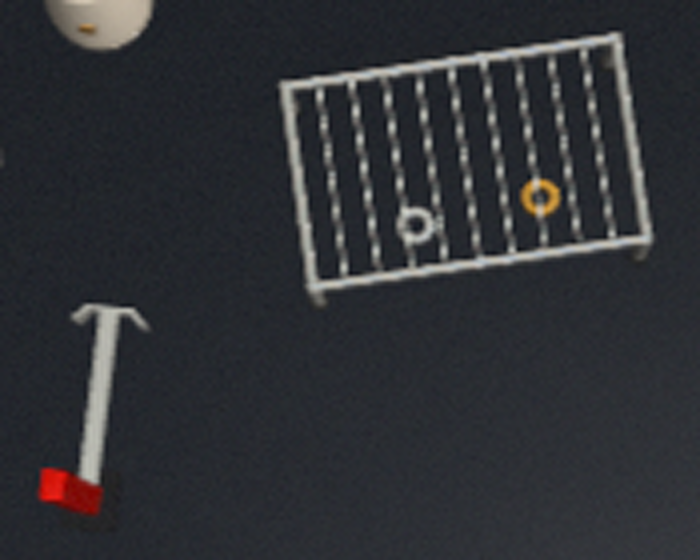

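The crop confirms it: red-handled rake with handle top at crop (55,483), grey lip at (110,312), brass ring at (540,197) and steel ring at (415,225). Next I cross-check the handle top and work out the first move.

```bash
cat >> h.py <<'E'
from scipy.spatial.transform import Rotation as Ro
def go(p,yaw):
    o=get_obs();R=Ro.from_euler("xyz",o["orientation"],degrees=True);T=Ro.from_euler("xyz",[180,0,yaw],degrees=True)
    s=R.inv().apply(np.array(p)-o["tool_pos"])/.3;w=(R.inv()*T).as_rotvec()/np.pi
    print("rows:",s.round(4),w.round(4),"at",o["tool_pos"].round(4),o["orientation"].round(2),"t",round(o["clock"],2),"f",o["force"].round(1),"op",round(o["opening"],4))
E
python3 - <<'E'
from h import *
print(ray("top",(223.2,195.7),.136),ray("scene",(375.5,112.5),.136))
a=np.radians(-6.4)
for x0,y0 in((.426,.2805),):
  for n in("top","scene"):
    for q in((0,0,.136),(.154,0,.02),(.14,.03,.02),(.14,-.03,.02)):
        print(n,q,proj(n,(x0+q[0]*np.cos(a)-q[1]*np.sin(a),y0+q[0]*np.sin(a)+q[1]*np.cos(a),q[2])).round(1))
go((.426,.2805,.20),-6.4)
E
```

```text
[0.42590884 0.27820075 0.136     ] [0.42453605 0.28522835 0.136     ]
top (0, 0, 0.136) [222.4 195.7]
top (0.154, 0, 0.02) [237.2 151.2]
top (0.14, 0.03, 0.02) [227.3 154.5]
top (0.14, -0.03, 0.02) [245.9 156.6]
scene (0, 0, 0.136) [375.1 113.7]
scene (0.154, 0, 0.02) [417.1 172.1]
scene (0.14, 0.03, 0.02) [418.6 163.3]
scene (0.14, -0.03, 0.02) [406.6 176.1]
rows: [1.1783 1.0243 0.0886] [-0.      0.     -0.0354] at [0.1491 0.6583 0.2266] [-180.      0.    -12.76] t 0.6 f [ 0.5 -0.9  0.3] op 0.088
```

```bash
R="";python3 -m inch '0.7 0.6 0 0 0 -0.035;0.7 0.6 0 0 0 -0.035;0.7 0.6 0 0 0 -0.035;0.7 0.6 0 0 0 -0.035;0.7 0.6 0 0 0 -0.035;0.7 0.6 0 0 0 -0.035;0.7 0.6 0 0 0 -0.035;0.7 0.6 0 0 0 -0.035' -1; python3 -c "
from h import *
go((.426,.2805,.20),-6.4)"
```

```text
clock: 1.27
tool_pos: [0.3162, 0.4325, 0.2273]
orientation: [-180.0, -0.0, -6.6]
force: [-0.6, 0.2, -0.0]
opening: 0.0875
gripper_force: 0.0
rows: [0.4223 0.4611 0.0908] [-0.0001 -0.     -0.0014] at [0.3162 0.4325 0.2273] [-1.7998e+02 -1.0000e-02 -6.6400e+00] t 1.27 f [-0.6  0.2 -0. ] op 0.0875
```

```bash
python3 -m inch '0.422 0.461 0.09 0 0 -0.001;0.422 0.461 0.09 0 0 -0.001;0.422 0.461 0.09 0 0 -0.001;0.422 0.461 0.09 0 0 -0.001;0.422 0.461 0.09 0 0 -0.001;0.422 0.461 0.09 0 0 -0.001;0.422 0.461 0.09 0 0 -0.001'; python3 -c "
from h import *
go((.426,.2805,.20),-6.4)
im=snapshot('wrist');cv2.imwrite('pics/w1.png',im[:,:,::-1])
go((.426,.2805,.091),-6.4)"
```

```text
clock: 1.85
tool_pos: [0.425, 0.2837, 0.1996]
orientation: [180.0, -0.0, -6.4]
force: [0.1, 0.8, 0.9]
opening: 0.0882
gripper_force: 0.0
rows: [ 0.0044  0.0103 -0.0014] [ 0.     -0.     -0.0002] at [0.425  0.2837 0.1996] [180.    -0.    -6.43] t 1.85 f [0.1 0.8 0.9] op 0.0882
rows: [0.0057 0.0133 0.3625] [-0.0001 -0.0001  0.0002] at [0.4247 0.2846 0.1997] [-1.7998e+02 -1.0000e-02 -6.3600e+00] t 1.9 f [1.  0.5 0.8] op 0.0879
```

View pics/w1.png

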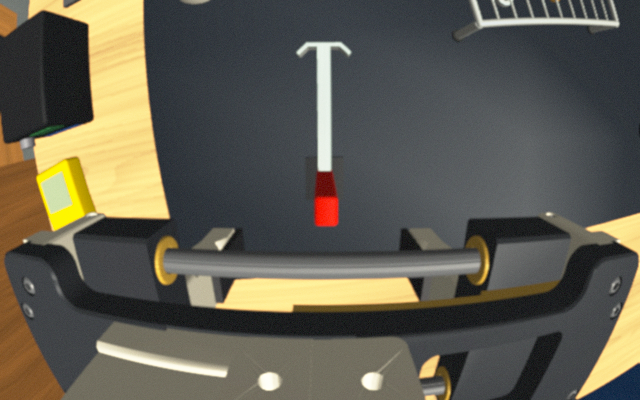

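The wrist view shows the red handle (326,210) about midway between the fingers (x≈322), with the strip parallel to the tool axis. I descend and grip.

```bash
python3 -m inch '0.006 0.012 0.362 0 0 0;0.006 0.012 0.362 0 0 0;0.006 0.012 0.362 0 0 0;0.006 0.012 0.362 0 0 0;0.006 0.012 0.362 0 0 0;0.006 0.012 0.362 0 0 0' && python3 -m inch '0 0 0 0 0 0;0 0 0 0 0 0;0 0 0 0 0 0;0 0 0 0 0 0;0 0 0 0 0 0;0 0 0 0 0 0;0 0 0 0 0 0;0 0 0 0 0 0' 1;  python3 -c "
from h import *
go((.426,.2805,.191),-6.4)"
```

```text
clock: 2.4
tool_pos: [0.4265, 0.2826, 0.0927]
orientation: [-179.9, -0.1, -6.2]
force: [-0.2, 0.3, 0.7]
opening: 0.0879
gripper_force: 0.0
clock: 3.07
tool_pos: [0.4258, 0.2808, 0.091]
orientation: [180.0, 0.0, -6.3]
force: [-0.3, 0.0, -0.3]
opening: 0.0397
gripper_force: 0.0
rows: [ 0.0006  0.0011 -0.3335] [0.     0.     0.0006] at [0.4258 0.2808 0.091 ] [180.     0.    -6.29] t 3.07 f [-0.3  0.  -0.3] op 0.0397
```

```bash
python3 -m inch '0 0 0 0 0 0;0 0 0 0 0 0;0 0 0 0 0 0;0 0 0 0 0 0;0 0 0 0 0 0;0 0 0 0 0 0;0 0 0 0 0 0' 1 && python3 -m inch '0 0 -0.08 0 0 0;0 0 -0.16 0 0 0;0 0 -0.24 0 0 0;0 0 -0.32 0 0 0;0 0 -0.32 0 0 0' 1;  python3 -c "
from h import *
im=snapshot('scene');cv2.imwrite('pics/s1.png',cv2.resize(im[60:240,270:500,::-1],None,fx=3,fy=3))
go((.428,-.111,.187),7.4)"
```

```text
clock: 3.65
tool_pos: [0.4257, 0.2808, 0.0908]
orientation: [180.0, 0.0, -6.3]
force: [-0.5, -0.2, -1.0]
opening: 0.0178
gripper_force: 30.0
clock: 4.07
tool_pos: [0.4276, 0.2826, 0.1917]
orientation: [-179.7, -0.3, -6.2]
force: [0.9, 1.1, -0.7]
opening: 0.0179
gripper_force: 30.0
rows: [0.1472 1.3018 0.0029] [-0.0012 -0.001  -0.0759] at [0.4267 0.282  0.1893] [-1.7977e+02 -1.5000e-01 -6.2700e+00] t 4.12 f [-0.7  0.  -2.2] op 0.0181
```

View pics/s1.png

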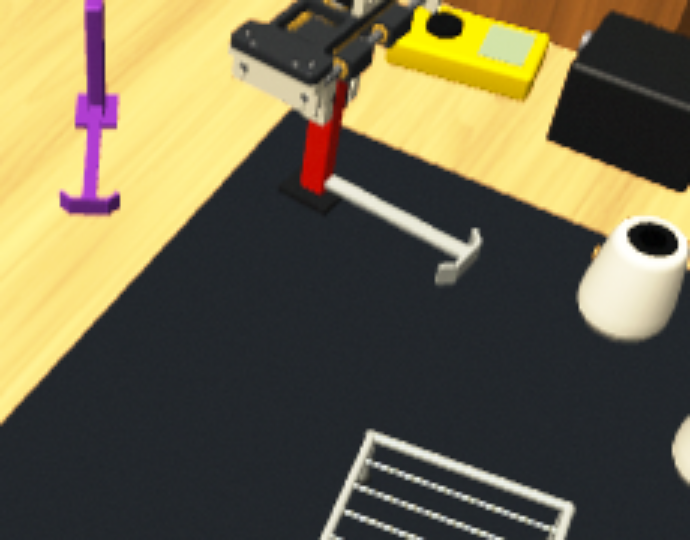

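The crop shows the rake lifted and upright in the fingers, lip at (460,255), nothing slipped. I carry it across.

```bash
python3 -m inch '0.005 0.04 0 0 0 -0.003;0.015 0.12 0 0 0 -0.008;0.024 0.21 0 0 0 -0.013;0.034 0.3 0 0 0 -0.018;0.044 0.39 0 0 0 -0.023;0.054 0.48 0 0 0 -0.028;0.064 0.57 0 0 0 -0.034;0.073 0.65 0 0 0 -0.038;0.079 0.7 0 0 0 -0.041;0.079 0.7 0 0 0 -0.041' 1;  python3 -c "
from h import *
go((.428,-.111,.187),7.4)"
```

```text
clock: 4.95
tool_pos: [0.4246, 0.0664, 0.1856]
orientation: [179.9, 0.2, 1.0]
force: [-0.5, 0.1, -2.7]
opening: 0.0179
gripper_force: 30.0
rows: [ 0.0008  0.5913 -0.0039] [ 0.0004  0.0009 -0.0355] at [0.4246 0.0664 0.1856] [1.7992e+02 1.6000e-01 1.0000e+00] t 4.95 f [-0.5  0.1 -2.7] op 0.0179
```

```bash
python3 -m inch '0 0.05 0 0 0 -0.003;0 0.13 0 0 0 -0.008;0 0.21 0 0 0 -0.013;0 0.3 0 0 0 -0.018;0 0.39 0 0 0 -0.023;0 0.48 0 0 0 -0.029;0 0.55 0 0 0 -0.033;0 0.591 0 0 0 -0.0355;0 0.591 0 0 0 -0.0355;0 0.591 0 0 0 -0.0355' 1;  python3 - <<'E'
from h import *
im=snapshot('top');cv2.imwrite('pics/t2.png',cv2.resize(im[70:215,250:400,::-1],None,fx=4,fy=4,interpolation=cv2.INTER_CUBIC))
go((.428,-.111,.115),7.4)
a=np.radians(7.4)
o=get_obs();p=o["tool_pos"]
for q in((.154,0,.12),(.14,.03,.12),(.14,-.03,.12)):
    u=proj("top",(p[0]+q[0]*np.cos(a)-q[1]*np.sin(a),p[1]+q[0]*np.sin(a)+q[1]*np.cos(a),q[2]));print(((u-(250,70))*4).round())
E
```

```text
clock: 5.78
tool_pos: [0.4289, -0.1082, 0.1859]
orientation: [-180.0, 0.1, 7.4]
force: [0.6, -0.1, -1.9]
opening: 0.0182
gripper_force: 30.0
rows: [-0.0047  0.0103  0.2371] [-0.0001  0.0005  0.0001] at [ 0.4291 -0.1078  0.1861] [-1.7999e+02  9.0000e-02  7.4200e+00] t 5.83 f [-0.1 -0.  -2.1] op 0.0177
[397. 294.]
[359. 318.]
[440. 307.]
```

View pics/t2.png

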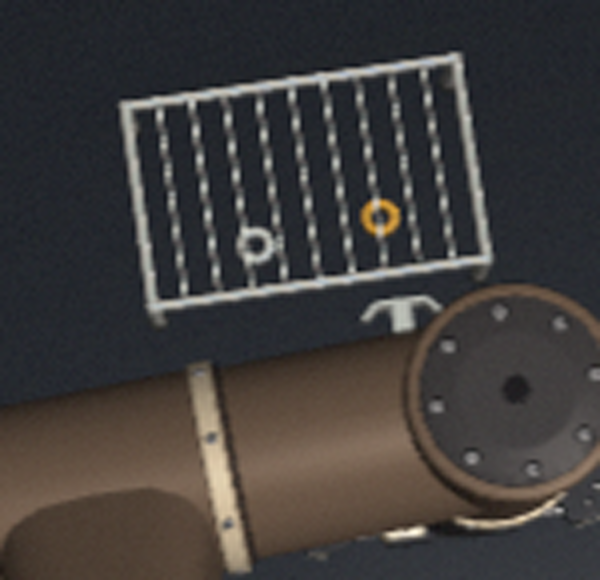

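Lip at crop (400,300) matches the prediction (397,294), just in front of the front bar and lined up with the brass ring (381,217). Lowering to 22 mm under the foot.

```bash
python3 -m inch '-0.005 0.01 0.06 0 0 0;-0.005 0.01 0.12 0 0 0;-0.005 0.01 0.18 0 0 0;-0.005 0.01 0.22 0 0 0;-0.005 0.01 0.243 0 0 0;-0.005 0.01 0.243 0 0 0;-0.005 0.01 0.243 0 0 0' 1;  python3 - <<'E'
from h import *
im=snapshot('scene');cv2.imwrite('pics/s2.png',cv2.resize(im[180:360,270:480,::-1],None,fx=3.3,fy=3.3,interpolation=cv2.INTER_CUBIC))
go((.548,-.0952,.113),7.4)
E
```

```text
clock: 6.42
tool_pos: [0.4288, -0.1105, 0.1142]
orientation: [180.0, 0.0, 7.5]
force: [0.6, -0.3, -1.5]
opening: 0.0176
gripper_force: 30.0
rows: [0.3992 0.0013 0.0056] [ 0.0001 -0.0002  0.0007] at [ 0.4292 -0.1105  0.1146] [ 1.7999e+02 -4.0000e-02  7.5300e+00] t 6.47 f [ 0.3  0.4 -1.6] op 0.0181
```

View pics/s2.png

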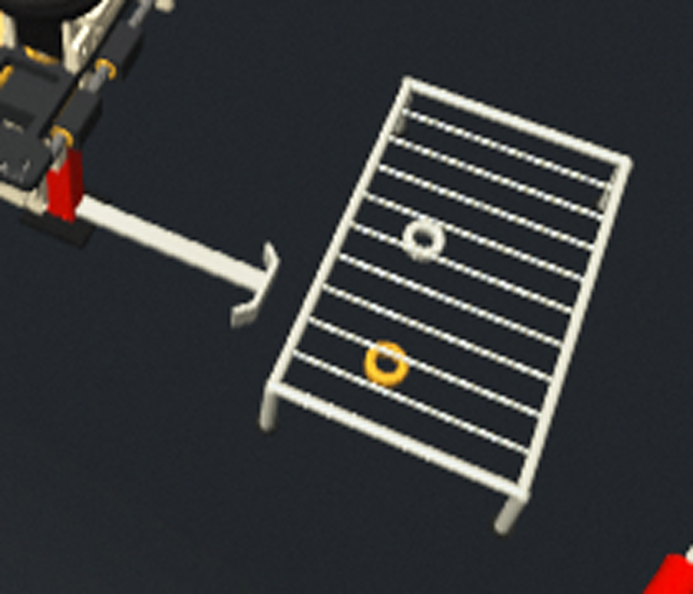

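The view shows the lip (255,290) low and level before the front bar, aimed at the brass ring (386,362) and well away from the steel one (423,240). Inserting over the ring.

```bash
python3 -m inch '0.03 0 0.004 0 0 0;0.08 0 0.004 0 0 0;0.13 0 0.004 0 0 0;0.18 0 0.004 0 0 0;0.23 0 0.004 0 0 0;0.28 0 0.004 0 0 0;0.33 0 0.004 0 0 0;0.37 0 0.004 0 0 0;0.4 0 0.004 0 0 0;0.4 0 0.004 0 0 0' 1;python3 -m inch '0 0 0 0 0 0;0 0 0 0 0 0' 1;  python3 - <<'E'
from h import *
im=snapshot('scene')
im2=snapshot('top')
a=cv2.resize(im[200:330,330:480],None,fx=3,fy=3,interpolation=cv2.INTER_CUBIC);b=cv2.resize(im2[75:160,270:385],None,fx=3,fy=3,interpolation=cv2.INTER_CUBIC)
c=np.zeros((390,800,3),np.uint8);c[:,:450]=a;c[:255,450:795]=b;cv2.imwrite('pics/s3.png',c[:,:,::-1])
go((.548,-.0952,.092),7.4)
E
```

```text
clock: 7.3
tool_pos: [0.5498, -0.095, 0.113]
orientation: [180.0, -0.1, 7.5]
force: [0.4, 0.4, -2.5]
opening: 0.0179
gripper_force: 30.0
clock: 7.47
tool_pos: [0.547, -0.0953, 0.1128]
orientation: [-180.0, 0.0, 7.5]
force: [-0.3, -0.2, -1.6]
opening: 0.0182
gripper_force: 30.0
rows: [ 0.0034 -0.0001  0.07  ] [-0.      0.      0.0004] at [ 0.547  -0.0954  0.113 ] [-1.80e+02  1.00e-02  7.48e+00] t 7.57 f [ 0.3 -0.3 -2.3] op 0.0181
```

View pics/s3.png

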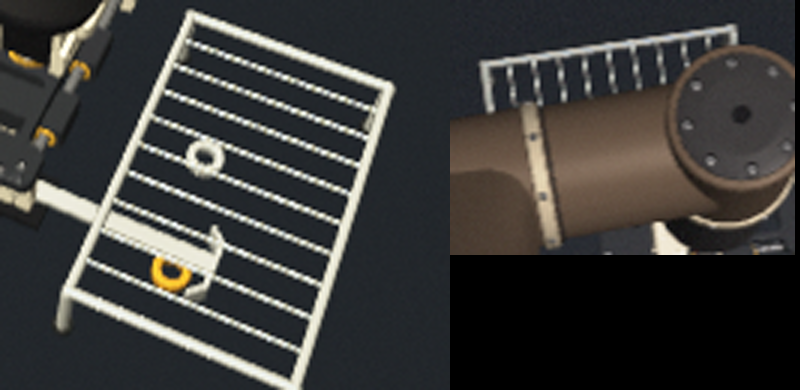

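The left panel shows the lip (212,260) beyond the brass ring (171,272), both still under the rack; the sideways offset is parallax from the raised strip. Now I lower it, with the lip 1 mm above the mat.

```bash
python3 -m inch '0.003 0 0.025 0 0 0;0.006 0 0.05 0 0 0;0.006 0 0.068 0 0 0;0.006 0 0.07 0 0 0;0.006 0 0.07 0 0 0;0.006 0 0.07 0 0 0' 1;  python3 - <<'E'
from h import *
im=snapshot('scene')
a=cv2.resize(im[200:330,330:480],None,fx=4,fy=4,interpolation=cv2.INTER_CUBIC);cv2.imwrite('pics/s4.png',a[:,:,::-1])
B=np.array((.669,-.0795));d=np.array((.9917,.129))
go((*(B-d*.125-d*.12),.092),7.4)
E
```

```text
clock: 8.07
tool_pos: [0.5492, -0.095, 0.0915]
orientation: [-180.0, 0.0, 7.5]
force: [0.8, 0.2, -1.8]
opening: 0.0179
gripper_force: 30.0
rows: [-4.144e-01 -4.000e-04 -8.000e-04] [-0.      0.0001  0.0004] at [ 0.5493 -0.095   0.0917] [-1.80e+02  2.00e-02  7.48e+00] t 8.12 f [ 0.   0.1 -2.1] op 0.0176
```

View pics/s4.png

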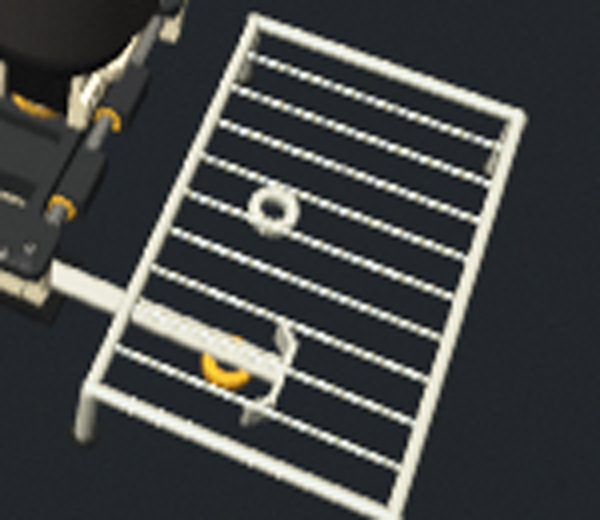

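The crop shows the lip (285,370) seated behind the brass ring (225,365) with the strip over it and the steel ring (273,210) untouched. Dragging slowly.

```bash
python3 -m inch '-0.01 0 0 0 0 0;-0.03 0 0 0 0 0;-0.055 0 0 0 0 0;-0.08 0 0 0 0 0;-0.105 0 0 0 0 0;-0.13 0 0 0 0 0;-0.155 0 0 0 0 0;-0.18 0 0 0 0 0;-0.205 0 0 0 0 0;-0.23 0 0 0 0 0' 1; python3 -m inch '-0.025 0 0 0 0 0;-0.05 0 0 0 0 0;-0.075 0 0 0 0 0;-0.1 0 0 0 0 0;-0.125 0 0 0 0 0;-0.15 0 0 0 0 0;-0.17 0 0 0 0 0;-0.18 0 0 0 0 0;-0.185 0 0 0 0 0;-0.185 0 0 0 0 0' 1;  python3 - <<'E'
from h import *
im=snapshot('scene')
a=cv2.resize(im[180:340,270:480],None,fx=3.5,fy=3.5,interpolation=cv2.INTER_CUBIC);cv2.imwrite('pics/s5.png',a[:,:,::-1])
go((.43,-.11,.0905),7.4)
E
```

```text
clock: 8.95
tool_pos: [0.4803, -0.1041, 0.092]
orientation: [-180.0, -0.0, 7.5]
force: [0.7, 1.0, -1.9]
opening: 0.0179
gripper_force: 30.0
clock: 9.78
tool_pos: [0.4257, -0.1113, 0.0919]
orientation: [-180.0, 0.0, 7.5]
force: [0.4, -0.6, -1.6]
opening: 0.0177
gripper_force: 30.0
rows: [ 0.0139 -0.0023  0.0046] [0.     0.     0.0005] at [ 0.426  -0.1112  0.0919] [180.     0.     7.49] t 9.83 f [-0.3 -0.5 -2. ] op 0.0178
```

View pics/s5.png

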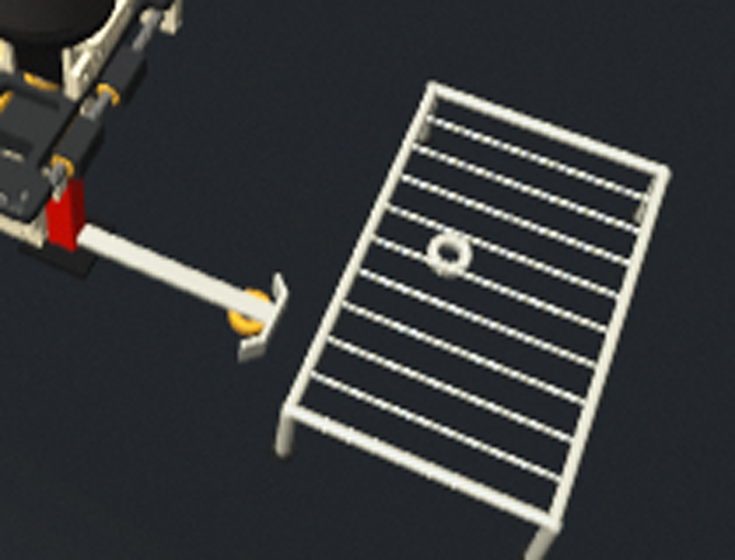

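The brass ring (250,312) is out in front of the rack, the whole lip is clear of the bar, and the steel ring (450,255) hasn't moved. Next I set the foot down, release, and rise.

```bash
python3 -m inch '0 0 0.002 0 0 0;0 0 0.004 0 0 0;0 0 0.004 0 0 0;0 0 0.004 0 0 0' 1; python3 -m inch '0 0 0 0 0 0;0 0 0 0 0 0;0 0 0 0 0 0;0 0 0 0 0 0;0 0 0 0 0 0;0 0 0 0 0 0;0 0 0 0 0 0;0 0 0 0 0 0;0 0 0 0 0 0;0 0 0 0 0 0' -1
```

```text
clock: 10.17
tool_pos: [0.4263, -0.1112, 0.0907]
orientation: [180.0, -0.0, 7.5]
force: [0.5, -0.5, -0.1]
opening: 0.0178
gripper_force: 30.0
clock: 11.0
tool_pos: [0.426, -0.1112, 0.0907]
orientation: [-180.0, 0.0, 7.5]
force: [-0.5, -0.1, -0.1]
opening: 0.0791
gripper_force: 0.0
```

```bash
python3 -m inch '0 0 -0.04 0 0 0;0 0 -0.1 0 0 0;0 0 -0.18 0 0 0;0 0 -0.28 0 0 0;0 0 -0.38 0 0 0;0 0 -0.45 0 0 0;0 0 -0.5 0 0 0;0 0 -0.5 0 0 0;0 0 -0.5 0 0 0' -1;  python3 - <<'E'
from h import *
im=snapshot('scene')
a=cv2.resize(im[150:340,250:480],None,fx=3.3,fy=3.1,interpolation=cv2.INTER_CUBIC);cv2.imwrite('pics/s6.png',a[:,:,::-1])
E
```

```text
clock: 11.75
tool_pos: [0.4263, -0.1111, 0.2413]
orientation: [-180.0, -0.1, 7.5]
force: [0.0, -1.2, -0.7]
opening: 0.0876
gripper_force: 0.0
```

View pics/s6.png

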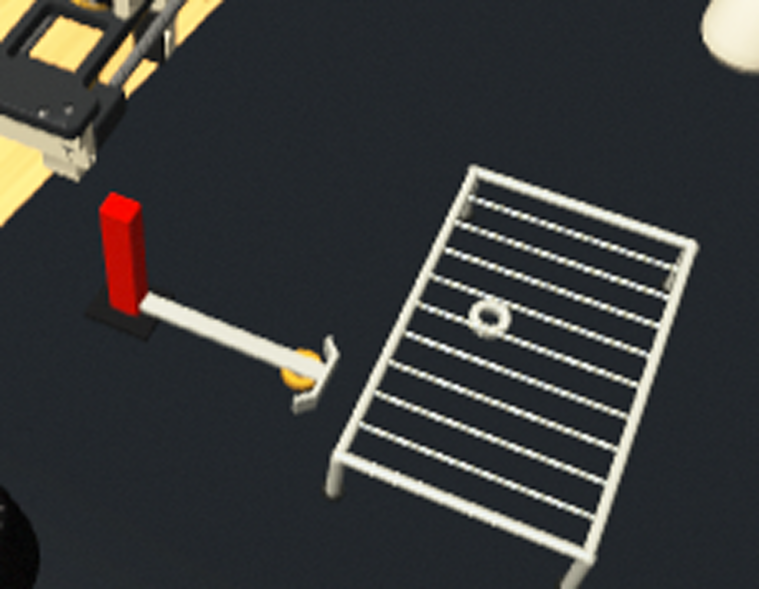

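The rake stands upright and free (handle top at (120,205)), the brass ring (300,370) is clear in front of the rack, and the steel ring (490,318) is in place. Handing in.

```bash
python3 -c "
from plant import *
print(close_job())"
```

```text
the job is handed in; nothing more can be done
None
```

The job is handed in after about 12 s of robot time: the brass ring lies about 30 mm clear in front of the rack, the steel ring was not disturbed, and the red rake stands upright on the mat, released.

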